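# Refit the drip plate of the candle pouring station

## Task

Draw the retaining pin up out of its bore in the white board and park it in the notched bracket at the side of the pouring stand, hanging by its collar. Then slide the back edge of the loose drip plate in under the sloping apron, without lifting the apron, until it is fully home against the stand with its hole over the bore, and press it down flat on the board with a firm push of about 10 N or more. Finish while still holding it pressed down there, so that a workmate can drop the pin back in; leave the jars and tools as they are.

Things in the scene. Friction and masses are not known exactly. Their poses are not given: they have to be found in the camera images.
- board: White base board, fixed, 260 x 260 x 18 thick. Origin under its centre; +x is the way the plate is pushed home, z up. The stand's front face crosses it at board x +30; the clear deck runs from there to the front edge at x -130. Plate home: back edge against that face, plate axes along the board's, plate centred on y = 0, so the centre of its underside is at board (-30, 0, 18).
- bore (a point): Mouth of the upright bore in the board's top face, 11.5 wide, at board (-60, -60, 18). At the start the retaining pin stands in it.
- stand: Steel pouring stand fixed across the back of the board: a sheet box 100 (x) x 220 (y) x 40 high, its top 58 above the bench. Axes as the board's; origin under its centre, at board (80, 0, 18). Two small jars stand on it. Its front face is the stop for the plate.
- notch (a point): Parking notch: a flat bracket 5 thick stands out 42 from the stand's right (-y) side, its top level with the stand's. A slot 14 wide (x), 28 long, is open at its outer (-y) end. Point: 26 out from the stand's side, on the slot's middle line, at the bracket's top face. The pin hangs here by its collar, shaft in the slot; lower it in from above. Axes as the stand's.
- apron (a joint): Drip apron: thin steel flap 200 wide, hinged on the stand's top front edge, sloping down to the front at 45 degrees. 0 = at rest, grows as it is lifted (rad), falls back by itself; 1 to 2 N at its edge lifts it. At 0 its lower edge clears the board's top by 7, so the 3 thick plate passes with 4 to spare; behind the edge there is more room. 0.1 = edge up about 3.
- apron_edge (a point): Middle of the apron's lower edge (underside), at board (-2, 0, 25) when at rest; 32 in front of the stand's face, so the plate's back edge goes 32 under it.
- pin_knob (a point): Headed steel retaining pin (60 g): middle of its upright knob, 14 across, 30 high (15 above, 15 below this point). Below the knob a collar 30 across, 5 thick, its underside 20 below this point; below that a shaft 10 across, 16 long. z up along the pin. At the start the collar rests on the board.
- pin_shoulder (a point): The same pin: the centre of the underside of its collar (what rests on the board, or on the bracket when parked).
- plate_grip (a point): Loose aluminium drip plate, 120 (x) x 180 (y) x 3 thick, 240 g, flat on the bench at the start: centre of its standing grip tab. Tab 10 thick (x), 60 long (y), from 3 to 35 above the plate's underside; this point is 19 above the underside and 25 to -x of the plate's centre. +x points to the back edge that goes under the apron. Front edge has a lip 9 high.
- plate_hole (a point): Centre of the 22 wide round hole in the plate, at its underside, 30 to -x of the plate's centre and 60 to its right (-y). When the plate is home the hole lies over the bore.
- plate_edge (a point): Middle of the plate's straight back edge, at its underside, 60 to +x of the plate's centre.
- plate: The same drip plate: origin at the centre of its underside, axes as for its grip tab.
- pin: The same pin: origin at the centre of the underside of its collar.
- jar1: Bystander: an empty amber glass jar, 74 across and 85 high, on the cardboard sheet beyond the drip plate. Origin under its middle. Leave it alone.
- jar2: Bystander: the same kind of jar, also on the cardboard sheet. Origin under its middle. Leave it alone.
- jar3: Bystander: a small empty amber jar, 58 across and 62 high, on top of the pouring stand. Origin under its middle. Leave it alone.
- jar4: Bystander: a second small amber jar on top of the pouring stand. Origin under its middle. Leave it alone.
- scraper: Bystander: wax scraper lying between the drip plate and the board: wooden handle 100 long, steel blade 50 wide; at most 14 high. Origin under its middle (at the ferrule). Leave it alone.
- wick_tool: Bystander: wick-setting tool lying to the right of the stand: white handle, steel rod and white foot, 190 long, 36 thick. Origin under its middle. Leave it alone.
- lid: Bystander: a dark steel jar lid, 72 across, 18 high, lying to the left of the drip plate. Origin under its middle. Leave it alone.
Not all that is in view belongs to the job. Of the things shaped like the pin, the bare steel one is meant.

How it is judged (in metres and radians):
On the way, in this order (a step that is already met when the one before it is completed fails the run):
1. the pin is out of its bore, hanging by its collar in the notch, let go (horizontal distance between pin_shoulder and notch below 0.012 m and z of pin_shoulder in the frame of stand between 0.036 and 0.045 m and angle between pin_shoulder's own z axis and vertical below 0.15 rad and contact force between the fingers and pin below 0.05 N), for 0.2 s.
2. the plate's back edge is tucked under the apron and home, its hole over the bore (all of step 1 and horizontal distance between plate_hole and bore below 0.006 m and angle between the x axis of plate_grip and the x axis of board, either way round below 0.05 rad and z of plate_edge in the frame of board below 0.0215 m and x of plate_edge in the frame of board above 0.022 m and angle between plate_grip's own z axis and vertical below 0.03 rad and value of joint apron below 0.03 rad), for 0.1 s.
At the end, for the whole second after the job is handed in: Pin hanging in the notch (12 mm, upright 0.15 rad), let go. Plate home under the resting apron (<0.03 rad): hole within 6 mm of the bore, square 0.05 rad, flat 0.03 rad, edge within 3.5 mm of the board. Fingers on the plate (>3 N), plate on the board >7 N, held 1 s (all of step 2 and contact force between plate and board above 7 N and contact force between the fingers and plate above 3 N and linear speed of each of plate, pin below 0.01 m/s); the arm keeps its last pose, push and grip.
It fails at once if the apron is lifted (its edge raised by more than about 3 mm) (value of joint apron above 0.1 rad).
It fails at once if a bystander is pushed more than 20 mm out of its place (distance of any of jar1, jar2, jar3, jar4, scraper, wick_tool, lid from where it was at the start of the episode above 0.02 m).
It also fails if it takes over 58 s, if anything falls off the work surface, if the arm or the gripper's body presses on something with over 40 N, if the wrist force passes 120 N, or if a joint passes its speed limit or range.

## Robot

A 6-joint arm with a two-finger parallel gripper is mounted at the origin on the work surface. World frame = base frame: x ahead of the robot, y to its left, z up, the work surface at z = 0. Lengths are in m, angles in degrees, forces in N, time in s.
With the tool pointing down it reaches from about 0.375 to 0.9 m from the base axis. Payload 3.1 kg.
Tool frame: the origin (TCP) lies at the very end of the fingers, on their centre line; the grasp point (between the pads) lies bot.grip_point_offset behind it (bot.grip_point_offset is the distance from the TCP to the grasp point, in m); z points along the fingers, y is the line along which they close (so a half turn about z gives the same grasp; the last joint's range is limited). The gripper opens to 87 mm and grips with 3 to 60 N. Pads are 19 mm wide; open, the fingers measure 117 mm over their backs; the gripper's body (75 mm by 190 mm) begins 51 mm behind the grasp point.
Start: joints at [-10.227, 30.224, 82.088, -0, 67.689, -10.227], TCP at [0.625, 0, 0.223] pointing down, gripper open.
Joint ranges: [-176.69, 176.69], [-43.24, 126.21], [12.49, 139.97], [-82, 262], [0, 151.66], [-163.58, 163.58]. Speed limits (degrees/s): [159.86, 159.86, 180, 180, 180, 180].

## Interface

Orientations are given as a 3x3 rotation matrix whose columns are the frame's x, y, z axes.
In Python, from rig import bot, viewer, ticket gives the robot as it stands.
- The arm moves only by the tool servo_tool, never from a script. Its argument "targets" is a list of rows, each an object with "offset": the shift along the tool's x, y, z in m, a list of three; "dr": the turn, a rotation vector about the tool's x, y, z in degrees, a list of three. In form: [{"offset": [x, y, z], "dr": [ax, ay, az]}, ...]. A call has 1 to 20 rows; each row is the pose to reach, as a shift and turn from the pose commanded when the call began, along the tool's axes at that moment; what a row does not reach only later rows make up. A row lasts 1/12 s, in which the tool goes at most 41.7 mm and 7.16 degrees, less where a joint would pass 70% of its speed; a pose out of reach is approached as far as the arm can. A call with a gripper value outside its range is refused whole. "gripper" is the gripper command: -1 is fully open, 1 is shut, values between are in proportion, set as the call begins (left out, the last holds). The fingers move at their own pace and stop on an object; the grip force is fixed at half the most. Time passes only in rows, so rows that repeat a pose let the fingers close. It gives the time, the measured TCP pose, the force, the opening and the grip force at its end, in the units of the state.
- bot.read_state(): the state, without advancing time (a new reading comes with each control period).
- viewer.capture(name): name is "scene" or "side" or "wrist"; returns a dict with "color" (400x640x3 uint8, red, green, blue), "camera_matrix" (3x3 intrinsics, pixels), "R" (3x3) and "t" (3): a world point X has camera coordinates R X + t. Camera axes: x right, y down, z forward; pixel columns grow to the right and rows downward; lengths in m; the calibration is good to about 2 mm. The wrist camera is an equidistant fisheye: a pixel r from the principal point sees the ray r / f radians off the axis. A picture is of the moment at which its call begins. There is no depth.
- ticket.hand_in(): hands the job in; it is judged then, once.
The state is a dict: "time_s": time; "joint_positions": joint angles; "qvel": joint speeds; "tau": joint torques, N m; "position": TCP position; "tcp_rot": TCP orientation; "force": force on the tool from outside, world axes, zero at the start; "moment": the same for the moment, N m; "opening": opening from 0.0 (shut) to 1.0 (fully open); "grasp_force": force on a finger pad.
Only numpy, scipy, OpenCV 4.12 (cv2) and the standard library are available. Lean on these libraries where they do the work, as an engineer would, in place of code of your own. Each camera call takes 0.05 s, during which the arm holds its last target. There are 200 camera calls.

## Working session

There is one attempt and no reset: what is moved stays moved. The work goes in short steps, Python scripts to look and compute and a tool call to move; the robot and the scene stay as the last step left them, time stands still between calls to the robot, and variables do not carry over. Pictures are saved under pics/ and viewed, at most 10 in all, crops included, and the job is handed in when it is done.

Besides the shell and the picture viewer there is one more tool, called after ">>>" as name([rows], argument=value, ...), one row to a line, values as JSON. servo_tool: Moves the arm, as the interface text tells. Its arguments: {"type":"object","properties":{"targets":{"type":"array"},"gripper":{"type":"number"}},"required":["targets"]}

```bash
ls; mkdir -p pics; python3 - <<'E'
from rig import bot,viewer
import cv2,numpy as np
s=bot.read_state();print(s['time_s'],s['position'],s['tcp_rot'],bot.grip_point_offset,s['force'])
for n in['scene','side','wrist']:
    c=viewer.capture(n);cv2.imwrite(f'pics/{n}0.png',c['color'][:,:,::-1]);np.savez(f'pics/{n}0.npz',**c)
    print(n,c['camera_matrix'].round(1).tolist(),(-c['R'].T@c['t']).round(3))
E
```

```text
pics
0.0 [6.24273663e-01 1.63865725e-04 2.21587894e-01] [[-5.29400428e-05  9.99997755e-01 -2.11814022e-03]
 [ 9.99999944e-01  5.36367066e-05  3.28848085e-04]
 [ 3.28960957e-04 -2.11812270e-03 -9.99997703e-01]] 0.0187 [ 0.44120084 -0.1571206  -0.26411729]
scene [[378.1, 0.0, 317.6], [0.0, 378.1, 197.4], [0.0, 0.0, 1.0]] [ 0.933 -0.664  0.67 ]
side [[468.2, 0.0, 318.3], [0.0, 468.2, 200.1], [0.0, 0.0, 1.0]] [ 0.149 -0.879  0.647]
wrist [[309.7, 0.0, 317.7], [0.0, 309.7, 195.2], [0.0, 0.0, 1.0]] [0.626 0.079 0.384]
```

View pics/scene0.png

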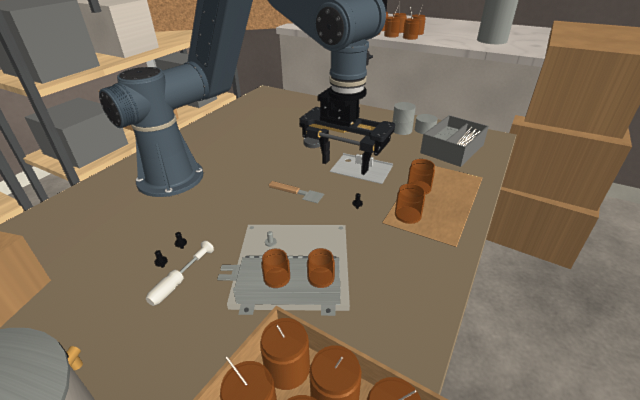

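View pics/side0.png

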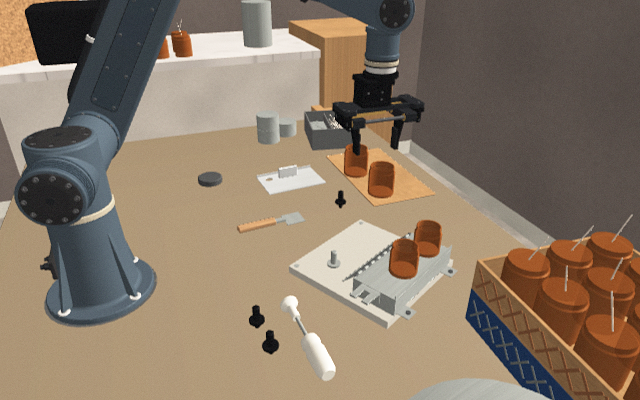

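View pics/wrist0.png

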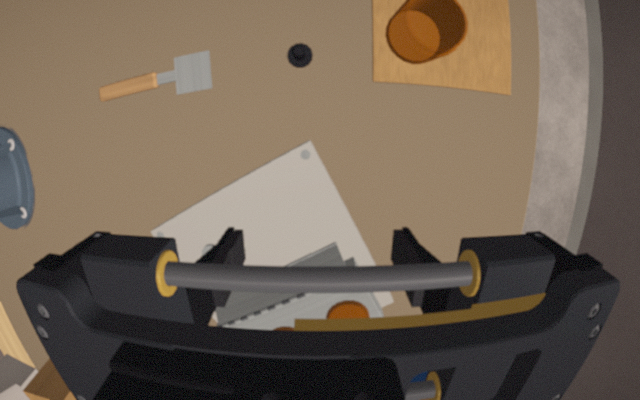

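The scene view shows four pin-shaped things: black ones at (160,258), (180,240) and (357,200), and a bare steel one at (270,240) standing in the white board. The steel one fits the description. The plate is at (362,167) and the scraper at (297,190). I'll confirm with an enlarged crop.

```bash
python3 - <<'E'
import cv2,numpy as np
a=cv2.imread('pics/scene0.png');b=cv2.imread('pics/side0.png')
def crop(im,x,y,w,h,W,H):return cv2.resize(im[y:y+h,x:x+w],(W,H),interpolation=cv2.INTER_CUBIC)
top=np.hstack([crop(a,215,215,150,110,400,293),crop(a,320,140,90,66,400,293)])
bot=np.hstack([crop(b,285,210,180,132,400,293),crop(b,245,150,90,66,400,293)])
cv2.imwrite('pics/crop1.png',np.vstack([top,bot]))
E
```

```text
(no output)
```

View pics/crop1.png

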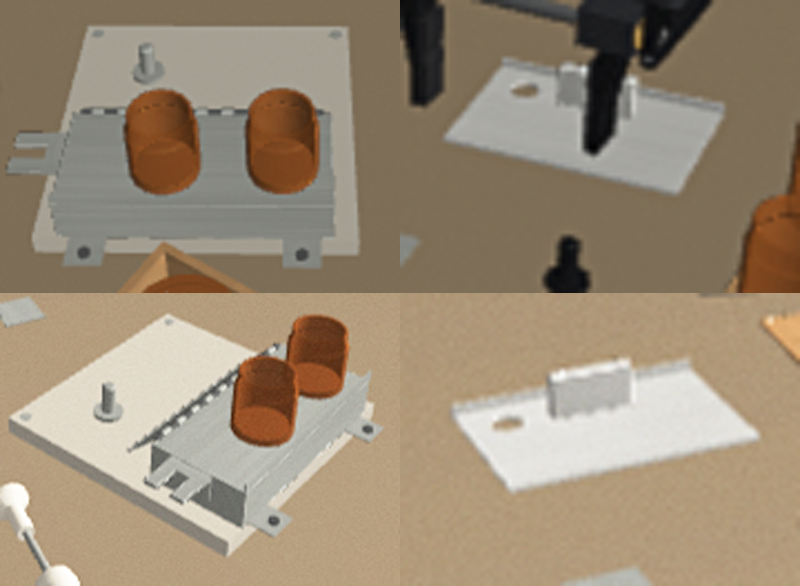

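The crop confirms it: the steel pin is in the board's bore at scene (270,239) and side (334,260). The plate's hole is by its lip edge, so its back edge faces the board.

```bash
cat > h.py <<'E'
import numpy as np,cv2
def cam(n):
    return dict(np.load(f'pics/{n}.npz'))
def ray(c,p,fish=False):
    K=c['camera_matrix'];v=np.array([(p[0]-K[0,2])/K[0,0],(p[1]-K[1,2])/K[1,1]])
    if fish:
        r=np.linalg.norm(v);d=np.append(v/max(r,1e-9)*np.sin(r),np.cos(r))
    else: d=np.append(v,1)
    return -c['R'].T@c['t'],c['R'].T@d
def plane(c,p,z,fish=False):
    o,d=ray(c,p,fish);return (o+d*(z-o[2])/d[2])
def two(a,b):
    (o1,d1),(o2,d2)=a,b
    s=np.linalg.lstsq(np.c_[d1,-d2],o2-o1,rcond=None)[0]
    p,q=o1+s[0]*d1,o2+s[1]*d2;return (p+q)/2,np.linalg.norm(p-q)
def proj(c,X,fish=False):
    K=c['camera_matrix'];v=c['R']@np.asarray(X,float)+c['t']
    if fish:
        r=np.hypot(v[0],v[1]);v=v[:2]/max(r,1e-12)*np.arctan2(r,v[2])
    else: v=v[:2]/v[2]
    return v*K[0,0]+K[:2,2]
def fit(model,meas):
    m=np.array(model)[:,:2];w=np.array(meas)[:,:2];mc,wc=m.mean(0),w.mean(0)
    H=(m-mc).T@(w-wc);a=np.arctan2(H[0,1]-H[1,0],H[0,0]+H[1,1])
    R=np.array([[np.cos(a),-np.sin(a)],[np.sin(a),np.cos(a)]]);t=wc-R@mc
    return a,R,t,(w-(m@R.T+t))
E
python3 - <<'E'
from h import *
S,D=cam('scene0'),cam('side0')
sb=lambda x,y:(215+x*.375,215+y*.3754); db=lambda x,y:(285+x*.45,210+(y-293)*.4505); dp=lambda x,y:(245+(x-400)*.225,150+(y-293)*.2253); sp=lambda x,y:(320+(x-400)*.225,140+y*.2253)
M=[];W=[]
for m,c,p in [((-.13,-.13),S,sb(64,27)),((-.13,.13),S,sb(349,27)),((.13,-.13),S,sb(34,238)),((-.13,.13),D,db(168,315)),((-.13,-.13),D,db(10,419)),((.13,-.13),D,db(229,541))]:
    M.append(m);W.append(plane(c,p,.018))
a,R,t,e=fit(M,W);print('board',np.degrees(a).round(2),t.round(4));print((e*1000).round(1))
for n,x in [('bore',(-.06,-.06)),('notch',(.08,-.136)),('home',(-.03,0))]:print(n,(R@x+t).round(4))
for n,p,q in [('knobtop',sb(147,45),db(108,384))]:print(n,two(ray(S,p),ray(D,q)))
M=[(.06,-.09),(.06,.09),(-.03,-.06),(-.06,-.09),(-.06,.09)];W=[plane(D,dp(512,489),.002),plane(D,dp(757,437),.002),plane(D,dp(508,423),.002),plane(D,dp(455,405),.009),plane(D,dp(689,360),.009)]
M+=[(.06,-.09),(.06,.09),(-.03,-.06),(-.06,-.09),(-.06,.09)];W+=[plane(S,sp(446,138),.002),plane(S,sp(681,192),.002),plane(S,sp(525,90),.002),plane(S,sp(503,58),.009),plane(S,sp(723,103),.009)]
a,R,t,e=fit(M,W);print('plate',np.degrees(a).round(2),t.round(4));print((e*1000).round(1));print('grip',R@(-.025,0)+t)
E
```

```text
board -61.38 [ 0.5582 -0.1414]
[[-15.7  -9.8]
 [  7.   -0.1]
 [  2.6   2.5]
 [  4.    0. ]
 [  2.5   2.6]
 [ -0.5   4.8]]
bore [ 0.4768 -0.1174]
notch [ 0.4771 -0.2767]
home [ 0.5438 -0.115 ]
knobtop (array([ 0.47876361, -0.1107768 ,  0.05120954]), np.float64(0.0019372822384375846))
plate -85.69 [0.5284 0.3426]
[[-0.4  2.4]
 [-4.   1.6]
 [-0.2  3.3]
 [ 1.7  1.9]
 [-1.   0.4]
 [ 1.8 -0.6]
 [ 2.1 -0.1]
 [ 0.6 -2.4]
 [ 1.  -4.2]
 [-1.5 -2.3]]
grip [0.52652136 0.36750757]
```

```bash
python3 - <<'E'
from h import *
S,D=cam('scene0'),cam('side0')
sb=lambda x,y:(215+x*.375,215+y*.3754); db=lambda x,y:(285+x*.45,210+(y-293)*.4505)
M=[];W=[]
for m,c,p in [((-.13,-.13),S,sb(85,27)),((-.13,.13),S,sb(349,27)),((.13,-.13),S,sb(34,238)),((-.13,.13),D,db(168,315)),((-.13,-.13),D,db(10,419)),((.13,-.13),D,db(229,541))]:
    M.append(m);W.append(plane(c,p,.018))
a,R,t,e=fit(M,W);print('board',np.degrees(a).round(2),t.round(4));print((e*1000).round(1))
for n,x in [('bore',(-.06,-.06)),('notch',(.08,-.136)),('home',(-.03,0))]:print(n,(R@x+t).round(4))
# wrist corner check: fine corner from wrist0
Wc=cam('wrist0')
for p in [(311,141),(152,232)]:print(plane(Wc,p,.018,True).round(4))
for x in[(-.13,.13),(-.13,-.13)]:print((R@x+t).round(4))
E
```

```text
board -61.96 [ 0.5611 -0.1403]
[[-0.5 -2.7]
 [ 2.3 -0.7]
 [ 1.5  0.9]
 [-0.7 -0.5]
 [-0.9 -0.2]
 [-1.6  3.2]]
bore [ 0.4799 -0.1155]
notch [ 0.4787 -0.2748]
home [ 0.547  -0.1138]
[0.6171 0.0378 0.018 ]
[ 0.3887 -0.0841  0.018 ]
[0.6147 0.0356]
[ 0.3853 -0.0867]
```

>>> servo_tool([
  {"offset": [-0.113, -0.145, 0.08], "dr": [0, 0, 62]},
  {"offset": [-0.113, -0.145, 0.08], "dr": [0, 0, 62]},
  {"offset": [-0.113, -0.145, 0.08], "dr": [0, 0, 62]},
  {"offset": [-0.113, -0.145, 0.08], "dr": [0, 0, 62]},
  {"offset": [-0.113, -0.145, 0.08], "dr": [0, 0, 62]},
  {"offset": [-0.113, -0.145, 0.08], "dr": [0, 0, 62]},
  {"offset": [-0.113, -0.145, 0.08], "dr": [0, 0, 62]},
  {"offset": [-0.113, -0.145, 0.08], "dr": [0, 0, 62]},
  {"offset": [-0.113, -0.145, 0.08], "dr": [0, 0, 62]},
  {"offset": [-0.113, -0.145, 0.08], "dr": [0, 0, 62]},
  {"offset": [-0.113, -0.145, 0.08], "dr": [0, 0, 62]},
  {"offset": [-0.113, -0.145, 0.08], "dr": [0, 0, 62]},
], gripper=0.1)

```text
time_s: 1.15
position: [0.48, -0.1129, 0.1425]
tcp_rot: [[0.882, 0.471, -0.0], [0.471, -0.882, 0.0], [-0.0, -0.0, -1.0]]
force: [0.6, 0.3, -0.9]
opening: 0.452
grasp_force: 0.0
```

```bash
cat > snap.py <<'E'
import sys
from rig import bot,viewer
from h import *
def snap(n,k):
    c=viewer.capture(n);cv2.imwrite(f'pics/{n}{k}.png',c['color'][:,:,::-1]);np.savez(f'pics/{n}{k}.npz',**c);return c
def yaw(R):return np.degrees(np.arctan2(R[1,1],R[0,1]))
E
python3 - <<'E'
from snap import *
s=bot.read_state();print(s['time_s'],s['position'],yaw(s['tcp_rot']),s['opening'])
c=snap('wrist',1);snap('scene',1);snap('side',1)
print(proj(c,(.479,-.113,.053),True),proj(c,s['position'],True))
E
```

```text
1.15 [ 0.47995593 -0.11292527  0.14247475] -61.88729208678194 0.45235312214710754
[317.43148543 201.71137996] [317.71047501 247.1283994 ]
```

View pics/wrist1.png

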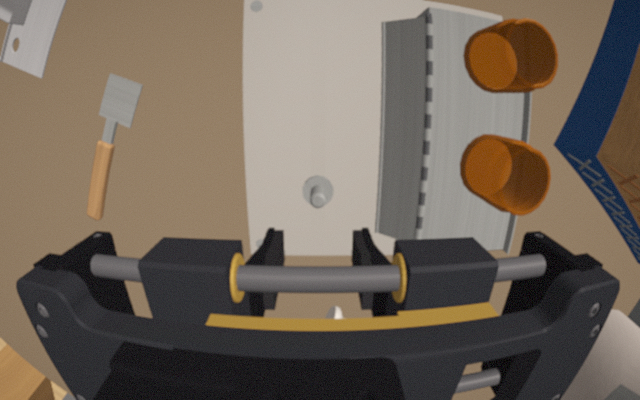

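The steel pin is at wrist (317,191), with its knob top at about (318,200). The projected estimate was (317,202), so they agree.

```bash
python3 - <<'E'
from h import *
c=cam('wrist1');im=cv2.imread('pics/wrist1.png')
cv2.imwrite('pics/c2.png',np.hstack([cv2.resize(im[165:221,290:346],(448,448),interpolation=cv2.INTER_CUBIC)]))
for p in[(318,199),(318,203)]:print(plane(c,p,.053,True))
for p in[(317.5,191)]:print(plane(c,p,.023,True))
# board edges in wrist: front edge x~244..248
print([plane(c,p,.018,True).round(4) for p in[(243,40),(243,100),(248,200),(249,235)]])
E
```

```text
[ 0.48135872 -0.1122853   0.053     ]
[ 0.47821229 -0.11397129  0.053     ]
[ 0.47991728 -0.11249685  0.023     ]
[array([0.5743, 0.0162, 0.018 ]), array([ 0.5235, -0.0108,  0.018 ]), array([ 0.4383, -0.0571,  0.018 ]), array([ 0.4042, -0.0733,  0.018 ])]
```

View pics/c2.png

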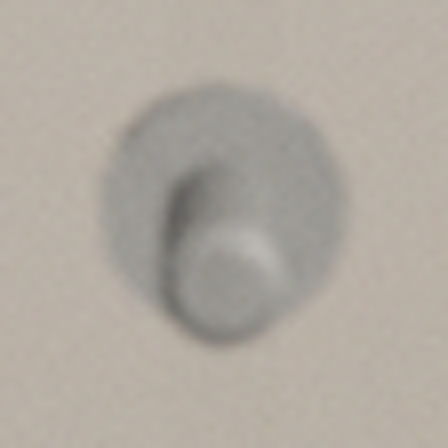

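The pin axis is at about (0.480,-0.113), right under the TCP. I'll descend and grip.

>>> servo_tool([
  {"offset": [0, 0, 0.04], "dr": [0, 0, 0]},
  {"offset": [0, 0, 0.075], "dr": [0, 0, 0]},
  {"offset": [0, 0, 0.1], "dr": [0, 0, 0]},
  {"offset": [0, 0, 0.115], "dr": [0, 0, 0]},
  {"offset": [0, 0, 0.115], "dr": [0, 0, 0]},
  {"offset": [0, 0, 0.115], "dr": [0, 0, 0]},
])

```text
time_s: 1.8
position: [0.4796, -0.1127, 0.027]
tcp_rot: [[0.883, 0.47, -0.002], [0.47, -0.883, 0.001], [-0.001, -0.002, -1.0]]
force: [-0.5, -0.1, -0.0]
opening: 0.447
grasp_force: 0.0
```

>>> servo_tool([
  {"offset": [0, 0, 0], "dr": [0, 0, 0]},
  {"offset": [0, 0, 0], "dr": [0, 0, 0]},
  {"offset": [0, 0, 0], "dr": [0, 0, 0]},
  {"offset": [0, 0, 0], "dr": [0, 0, 0]},
  {"offset": [0, 0, 0], "dr": [0, 0, 0]},
  {"offset": [0, 0, 0], "dr": [0, 0, 0]},
  {"offset": [0, 0, 0], "dr": [0, 0, 0]},
  {"offset": [0, 0, 0], "dr": [0, 0, 0]},
], gripper=1)

```text
time_s: 2.47
position: [0.4804, -0.1131, 0.0283]
tcp_rot: [[0.883, 0.47, 0.001], [0.47, -0.883, -0.001], [0.001, 0.001, -1.0]]
force: [-0.5, 0.7, 5.3]
opening: 0.151
grasp_force: 30.0
```

>>> servo_tool([
  {"offset": [0, 0, -0.02], "dr": [0, 0, 0]},
  {"offset": [0, 0, -0.05], "dr": [0, 0, 0]},
  {"offset": [0, 0, -0.08], "dr": [0, 0, 0]},
  {"offset": [0, 0, -0.085], "dr": [0, 0, 0]},
  {"offset": [-0.019, 0.035, -0.085], "dr": [0, 0, 0]},
  {"offset": [-0.038, 0.07, -0.085], "dr": [0, 0, 0]},
  {"offset": [-0.057, 0.105, -0.085], "dr": [0, 0, 0]},
  {"offset": [-0.07, 0.13, -0.085], "dr": [0, 0, 0]},
  {"offset": [-0.076, 0.14, -0.085], "dr": [0, 0, 0]},
  {"offset": [-0.076, 0.14, -0.085], "dr": [0, 0, 0]},
  {"offset": [-0.076, 0.14, -0.085], "dr": [0, 0, 0]},
  {"offset": [-0.076, 0.14, -0.085], "dr": [0, 0, 0]},
])

```text
time_s: 3.47
position: [0.4776, -0.27, 0.1119]
tcp_rot: [[0.883, 0.47, -0.002], [0.47, -0.883, 0.003], [-0.001, -0.003, -1.0]]
force: [-0.7, 1.0, -0.2]
opening: 0.152
grasp_force: 30.0
```

```bash
python3 - <<'E'
from snap import *
s=bot.read_state();print(s['time_s'],s['position'],yaw(s['tcp_rot']),s['opening'])
S=snap('scene',2);D=snap('side',2)
P=s['position']
for c in(S,D):print(proj(c,(.477,-.272,.058)),proj(c,P-[0,0,.01]))
f=lambda im,x,y:cv2.resize(im[y:y+75,x:x+50],(400,600),interpolation=cv2.INTER_CUBIC)
a,b=[cv2.imread(f'pics/{n}2.png') for n in('scene','side')]
p,q=[proj(c,(.477,-.272,.058)).astype(int) for c in(S,D)]
print(p-[25,45],q-[25,45])
cv2.imwrite('pics/c3.png',np.hstack([f(a,*(p-[25,45])),f(b,*(q-[25,45]))]))
E
```

```text
3.4667 [ 0.47759255 -0.26997215  0.11187303] -61.95483666668038 0.15177561450305171
[226.44611232 272.42456355] [224.00887767 257.49491984]
[365.69380372 295.31147574] [366.72031679 276.1925787 ]
[201 227] [340 250]
```

View pics/c3.png

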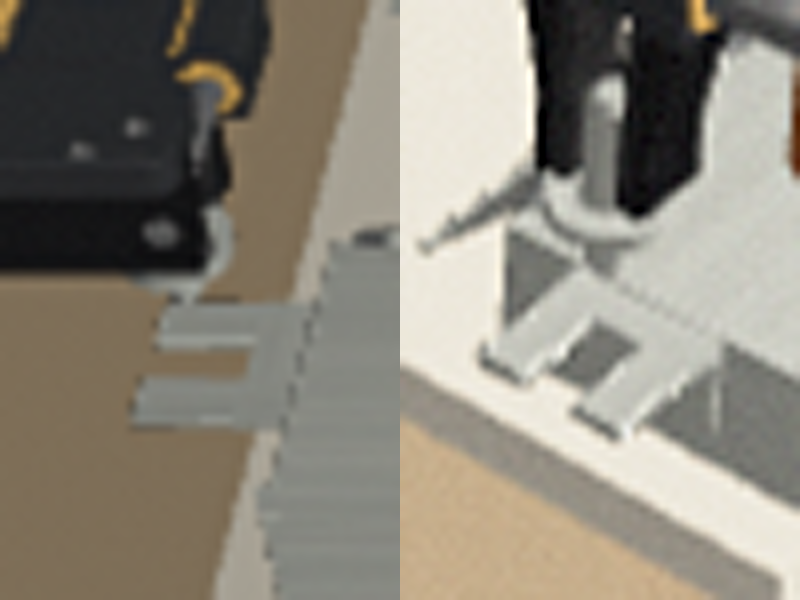

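```bash
python3 - <<'E'
from h import *
S,D=cam('scene2'),cam('side2')
s=lambda x,y:(201+(x+.5)/8-.5,227+(y+.5)/8-.5); d=lambda x,y:(340+(x-400+.5)/8-.5,250+(y+.5)/8-.5)
for n,p,q in[('mouth mid',(150,357),(551,389)),('closed mid',(250,360),(617,335))]:
    a,b=plane(S,s(*p),.058),plane(D,d(*q),.058);t,e=two(ray(S,s(*p)),ray(D,d(*q)));print(n,a.round(4),b.round(4),t.round(4),e.round(4))
# pin collar: outline check, side: collar left/right extremes, knob top
print('knobtop side',plane(D,d(608,80),.112-.01+.035),'collar side',plane(D,d(598,205),.107))
u=np.array([.883,.47])
nb=np.array([.5611,-.1403+.0025])+np.array([[.47,.883],[-.883,.47]])@np.array([[.08,.08,.08],[-.152,-.124,-.136]])[:,0]
for y in(-.152,-.124,-.136):print(np.array([.5611,-.1378])+np.array([[.47,.883],[-.883,.47]])@[.08,y])
E
```

```text
mouth mid [ 0.4609 -0.2766  0.058 ] [ 0.4607 -0.2745  0.058 ] [ 0.4605 -0.2758  0.0582] 0.0016
closed mid [ 0.4857 -0.2645  0.058 ] [ 0.4836 -0.2626  0.058 ] [ 0.4842 -0.2627  0.0568] 0.0018
knobtop side [ 0.47555989 -0.26518189  0.137     ] collar side [ 0.47165636 -0.27148953  0.107     ]
[ 0.464484 -0.27988 ]
[ 0.489208 -0.26672 ]
[ 0.478612 -0.27236 ]
```

>>> servo_tool([
  {"offset": [-0.002, 0, 0.01], "dr": [0, 0, 0]},
  {"offset": [-0.002, 0, 0.021], "dr": [0, 0, 0]},
  {"offset": [-0.002, 0, 0.021], "dr": [0, 0, 0]},
  {"offset": [-0.002, 0, 0.021], "dr": [0, 0, 0]},
  {"offset": [-0.002, 0, 0.021], "dr": [0, 0, 0]},
])

```text
time_s: 3.98
position: [0.4767, -0.2729, 0.0911]
tcp_rot: [[0.883, 0.47, -0.001], [0.47, -0.883, 0.001], [-0.0, -0.001, -1.0]]
force: [-0.4, -0.0, -1.1]
opening: 0.151
grasp_force: 30.0
```

```bash
python3 - <<'E'
from snap import *
s=bot.read_state();print(s['time_s'],s['position'],yaw(s['tcp_rot']),s['force'])
snap('scene',3);snap('side',3)
f=lambda im,x,y:cv2.resize(im[y:y+75,x:x+50],(400,600),interpolation=cv2.INTER_CUBIC)
a,b=[cv2.imread(f'pics/{n}3.png') for n in('scene','side')]
cv2.imwrite('pics/c4.png',np.hstack([f(a,201,227),f(b,340,250)]))
E
```

```text
3.9833 [ 0.47672749 -0.27285872  0.09109843] -61.9835116989202 [-0.42257527 -0.00573944 -1.0777215 ]
```

View pics/c4.png

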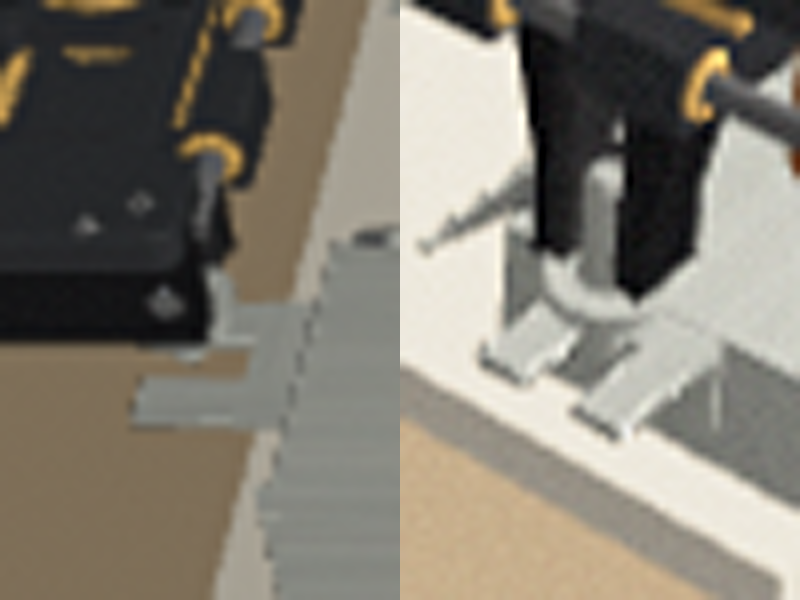

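```bash
python3 - <<'E'
from h import *
D=cam('side3');S=cam('scene3')
d=lambda X:((proj(D,X)-[340,250]+.5)*8-.5+[400,0]).round(0); s=lambda X:((proj(S,X)-[201,227]+.5)*8-.5).round(0)
P=np.array([.4767,-.2729]);th=np.linspace(0,2*np.pi,73)
for z in(.0811,.0861):
    c=np.array([d((*(P+.015*np.array([np.cos(t),np.sin(t)])),z)) for t in th]);print('side',z,'x',c[:,0].min(),c[:,0].max(),'y',c[:,1].min(),c[:,1].max(),'at left y',c[c[:,0].argmin(),1])
    c=np.array([s((*(P+.015*np.array([np.cos(t),np.sin(t)])),z)) for t in th]);print('scene',z,c.min(0),c.max(0))
B=lambda x,y:(*(np.array([.4767,-.2729])+np.array([[.47,.883],[-.883,.47]])@[x,y]),.058)
for n,f in(('side',d),('scene',s)):
    print(n,'if centred: mouth corners',f(B(-.007,-.016)),f(B(.007,-.016)),'closed',f(B(-.007,.012)),f(B(.007,.012)))
E
```

```text
side 0.0811 x 550.0 679.0 y 251.0 334.0 at left y 285.0
scene 0.0811 [133. 268.] [247. 351.]
side 0.0861 x 551.0 681.0 y 234.0 317.0 at left y 268.0
scene 0.0861 [130. 255.] [245. 338.]
side if centred: mouth corners [545. 390.] [593. 417.] closed [615. 331.] [663. 356.]
scene if centred: mouth corners [151. 349.] [139. 388.] closed [253. 350.] [243. 388.]
```

The side view shows the slot about centred under the collar (slot mouth at (551,389), collar about (600,285)). I'll feel my way down.

>>> servo_tool([
  {"offset": [0.001, 0, 0.004], "dr": [0, 0, 0]},
  {"offset": [0.001, 0, 0.007], "dr": [0, 0, 0]},
  {"offset": [0.001, 0, 0.01], "dr": [0, 0, 0]},
  {"offset": [0.001, 0, 0.01], "dr": [0, 0, 0]},
  {"offset": [0.001, 0, 0.01], "dr": [0, 0, 0]},
])

```text
time_s: 4.5
position: [0.4783, -0.2731, 0.0836]
tcp_rot: [[0.883, 0.47, 0.002], [0.47, -0.883, -0.001], [0.001, 0.002, -1.0]]
force: [-2.0, 1.9, 13.5]
opening: 0.148
grasp_force: 30.0
```

>>> servo_tool([
  {"offset": [0, 0, -0.006], "dr": [0, 0, 0]},
  {"offset": [0, 0, -0.006], "dr": [0, 0, 0]},
  {"offset": [0, 0, -0.006], "dr": [0, 0, 0]},
  {"offset": [0, 0, -0.006], "dr": [0, 0, 0]},
])

```text
time_s: 4.83
position: [0.4776, -0.2726, 0.0872]
tcp_rot: [[0.883, 0.469, -0.0], [0.469, -0.883, 0.0], [-0.0, -0.0, -1.0]]
force: [0.5, 0.5, 0.0]
opening: 0.152
grasp_force: 30.0
```

```bash
python3 - <<'E'
from snap import *
s=bot.read_state();P=s['position'];R=s['tcp_rot'];print(s['time_s'],P)
W=snap('wrist',4);snap('side',4);snap('scene',4)
im=cv2.imread('pics/wrist4.png')
w=cv2.resize(im[150:260,240:400],(800,550),interpolation=cv2.INTER_CUBIC)
cv2.imwrite('pics/c5.png',w)
f=lambda X:((proj(W,X,True)-[240,150]+.5)*5-.5).round(0)
for a,b in[(0,0),(-.007,.012),(.007,.012),(0,.026),(-.05,.026),(.05,.026)]:
    q=P+R@[b,a,0];q[2]=.058;print(a,b,f(q))
q=P.copy();q[2]-=.005;print('collar',f(q+R@[.015,0,0]),f(q+R@[0,.015,0]),f(q+R@[0,-.015,0]))
E
```

```text
4.8333 [ 0.47755548 -0.27263468  0.08721302]
0 0 [391. 391.]
-0.007 0.012 [337. 307.]
0.007 0.012 [444. 307.]
0 0.026 [391. 203.]
-0.05 0.026 [  9. 203.]
0.05 0.026 [774. 204.]
collar [390. 352.] [516. 469.] [264. 469.]
```

View pics/c5.png

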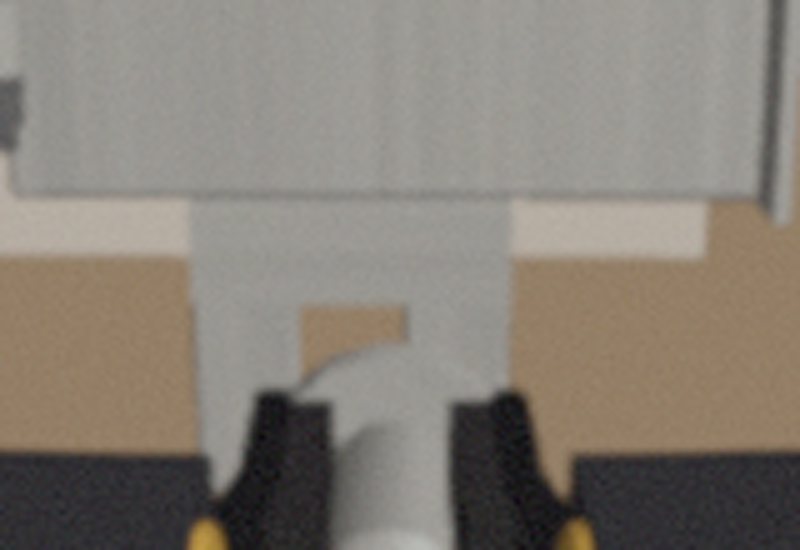

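The slot runs from column 300 to 407 in the crop, centre 353, and the pin axis is at 391. So the slot is 5 mm toward tool -y. I'll shift and lower.

>>> servo_tool([
  {"offset": [0, -0.005, 0], "dr": [0, 0, 0]},
  {"offset": [0, -0.005, 0], "dr": [0, 0, 0]},
  {"offset": [0, -0.005, 0.006], "dr": [0, 0, 0]},
  {"offset": [0, -0.005, 0.01], "dr": [0, 0, 0]},
  {"offset": [0, -0.005, 0.014], "dr": [0, 0, 0]},
  {"offset": [0, -0.005, 0.018], "dr": [0, 0, 0]},
  {"offset": [0, -0.005, 0.0195], "dr": [0, 0, 0]},
  {"offset": [0, -0.005, 0.0195], "dr": [0, 0, 0]},
  {"offset": [0, -0.005, 0.0195], "dr": [0, 0, 0]},
])

```text
time_s: 5.73
position: [0.4752, -0.2682, 0.0683]
tcp_rot: [[0.883, 0.469, -0.0], [0.469, -0.883, 0.0], [-0.0, -0.0, -1.0]]
force: [-0.6, 0.3, 4.9]
opening: 0.15
grasp_force: 30.0
```

>>> servo_tool([
  {"offset": [0, 0, 0], "dr": [0, 0, 0]},
  {"offset": [0, 0, 0], "dr": [0, 0, 0]},
  {"offset": [0, 0, 0], "dr": [0, 0, 0]},
  {"offset": [0, 0, 0], "dr": [0, 0, 0]},
  {"offset": [0, 0, 0], "dr": [0, 0, 0]},
], gripper=0.1)

```text
time_s: 6.15
position: [0.4754, -0.2683, 0.0678]
tcp_rot: [[0.883, 0.469, -0.0], [0.469, -0.883, 0.0], [-0.0, -0.0, -1.0]]
force: [0.3, 0.1, -0.0]
opening: 0.411
grasp_force: 0.0
```

>>> servo_tool([
  {"offset": [0, 0, -0.02], "dr": [0, 0, 0]},
  {"offset": [0, 0, -0.05], "dr": [0, 0, 0]},
  {"offset": [0, 0, -0.08], "dr": [0, 0, 0]},
  {"offset": [0, 0, -0.11], "dr": [0, 0, 0]},
  {"offset": [-0.01, -0.03, -0.12], "dr": [0, 0, 0]},
  {"offset": [-0.02, -0.06, -0.12], "dr": [0, 0, 0]},
  {"offset": [-0.02, -0.08, -0.12], "dr": [0, 0, 0]},
  {"offset": [-0.02, -0.08, -0.12], "dr": [0, 0, 0]},
])

```text
time_s: 6.82
position: [0.4163, -0.2026, 0.1879]
tcp_rot: [[0.882, 0.47, -0.005], [0.47, -0.882, 0.004], [-0.002, -0.006, -1.0]]
force: [-0.4, -0.1, -0.1]
opening: 0.449
grasp_force: 0.0
```

```bash
python3 - <<'E'
from snap import *
s=bot.read_state();print(s['time_s'],s['position'],yaw(s['tcp_rot']))
S,D,W=[snap(n,5) for n in('scene','side','wrist')]
a,b=[cv2.imread(f'pics/{n}5.png') for n in('scene','side')]
f=lambda im,x,y:cv2.resize(im[y:y+60,x:x+80],(400,300),interpolation=cv2.INTER_CUBIC)
w=cv2.imread('pics/wrist5.png')
cv2.imwrite('pics/c6.png',np.vstack([np.hstack([f(a,190,230),f(b,330,260)]),cv2.resize(w[:,:],(480,300))[:, :][:, :480] if 0 else np.hstack([cv2.resize(w,(480,300)),np.zeros((300,320,3),np.uint8)])]))
# plate prediction
p=np.radians(-85.69);R=np.array([[np.cos(p),-np.sin(p)],[np.sin(p),np.cos(p)]]);t=np.array([.5284,.3426])
print('tab in side',[proj(D,(*(R@x+t),.035)).round(1) for x in[(-.025,-.03),(-.025,.03)]])
E
```

```text
6.8167 [ 0.4163108  -0.2025988   0.18787489] -61.93621813123761
tab in side [array([279. , 168.8]), array([297.2, 165.3])]
```

>>> servo_tool([
  {"offset": [0.365, -0.451, -0.02], "dr": [0, 0, 24]},
  {"offset": [0.365, -0.451, -0.02], "dr": [0, 0, 24]},
  {"offset": [0.365, -0.451, -0.02], "dr": [0, 0, 24]},
  {"offset": [0.365, -0.451, -0.02], "dr": [0, 0, 24]},
  {"offset": [0.365, -0.451, -0.02], "dr": [0, 0, 24]},
  {"offset": [0.365, -0.451, -0.02], "dr": [0, 0, 24]},
  {"offset": [0.365, -0.451, -0.02], "dr": [0, 0, 24]},
  {"offset": [0.365, -0.451, -0.02], "dr": [0, 0, 24]},
  {"offset": [0.365, -0.451, -0.02], "dr": [0, 0, 24]},
  {"offset": [0.365, -0.451, -0.02], "dr": [0, 0, 24]},
  {"offset": [0.365, -0.451, -0.02], "dr": [0, 0, 24]},
  {"offset": [0.365, -0.451, -0.02], "dr": [0, 0, 24]},
  {"offset": [0.365, -0.451, -0.02], "dr": [0, 0, 24]},
  {"offset": [0.365, -0.451, -0.02], "dr": [0, 0, 24]},
  {"offset": [0.365, -0.451, -0.02], "dr": [0, 0, 24]},
  {"offset": [0.365, -0.451, -0.02], "dr": [0, 0, 24]},
  {"offset": [0.365, -0.451, -0.02], "dr": [0, 0, 24]},
  {"offset": [0.365, -0.451, -0.02], "dr": [0, 0, 24]},
])

```text
time_s: 8.47
position: [0.5309, 0.3614, 0.2073]
tcp_rot: [[0.998, 0.069, -0.001], [0.069, -0.998, -0.001], [-0.001, 0.001, -1.0]]
force: [-0.6, -0.0, -0.7]
opening: 0.449
grasp_force: 0.0
```

```bash
python3 - <<'E'
from snap import *
s=bot.read_state();P=s['position'];R=s['tcp_rot'];print(s['time_s'],P,yaw(R))
W=snap('wrist',6);im=cv2.imread('pics/wrist6.png')
p=np.radians(-85.69);Q=np.array([[np.cos(p),-np.sin(p)],[np.sin(p),np.cos(p)]]);t=np.array([.5284,.3426])
for n,x,z in[('bR',(.06,-.09),.003),('bL',(.06,.09),.003),('fL',(-.06,.09),.009),('fR',(-.06,-.09),.009),('hole',(-.03,-.06),.003),('tabR',(-.025,-.03),.035),('tabL',(-.025,.03),.035)]:print(n,proj(W,(*(Q@x+t),z),True).round(1))
hsv=cv2.cvtColor(im,cv2.COLOR_BGR2HSV);m=((hsv[...,1]<45)&(hsv[...,2]>110)).astype(np.uint8);m[240:]=0
n,l,st,ce=cv2.connectedComponentsWithStats(m)
for i in range(1,n):
    if st[i,4]>300:print(st[i],ce[i].round(1))
D5,D0=cv2.imread('pics/side5.png').astype(int),cv2.imread('pics/side0.png').astype(int)
d=(abs(D5-D0).sum(2)>60)[255:310,340:395];print('pin diff side',np.argwhere(d).mean(0)[::-1]+[340,255],d.sum(), [proj(cam('side5'),(.4753,-.2683,z)).round(1) for z in(.058,.093)])
E
```

```text
8.4667 [0.53088027 0.36144906 0.20726722] -86.03337525388348
bR [378.1 241.7]
bL [384.4 101. ]
fL [281.8 100.4]
fR [286.4 244.5]
hole [309.4 221.2]
tabR [312.7 206.9]
tabL [312.2 154.6]
[  47    0  122   48 4091] [116.6  21.2]
[    0     3   118   237 13352] [ 36.6 129.8]
[ 546   91   94  149 8156] [592.9 169.6]
[  281   101   103   139 13470] [331.5 167.4]
[461 214  34  26 741] [477.9 226. ]
pin diff side [362.45454545 290.44805195] 154 [array([364. , 294.3]), array([365. , 279.7])]
```

```bash
python3 - <<'E'
from snap import *
W=cam('wrist6');im=cv2.imread('pics/wrist6.png')
hsv=cv2.cvtColor(im,cv2.COLOR_BGR2HSV);m=((hsv[...,1]<45)&(hsv[...,2]>110));m[240:]=0
n,l=cv2.connectedComponents(m.astype(np.uint8));k=np.bincount(l[101:240,281:384].ravel())[1:].argmax()+1;m=l==k
bk=np.array([plane(W,(np.where(m[r])[0].max()+.5,r),.003,True) for r in range(110,230,5)])
fr=np.array([plane(W,(np.where(m[r])[0].min()-.5,r),.009,True) for r in range(110,230,5)])
tp=np.array([plane(W,(c,np.where(m[:,c])[0].min()-.5),.003,True) for c in range(300,375,5)])
for n,e in(('back',bk),('front',fr),('left',tp)):
    v=cv2.fitLine(e[:,:2].astype(np.float32),cv2.DIST_HUBER,0,.01,.01).ravel();print(n,v.round(4),np.degrees(np.arctan2(v[1],v[0])).round(2))
b=cv2.resize(im[90:250,270:400],None,fx=3.7,fy=3.7,interpolation=cv2.INTER_CUBIC)
cv2.imwrite('pics/c7.png',b)
g=cv2.cvtColor(im,cv2.COLOR_BGR2GRAY)
for r in(170,180,190,200):print(r,g[r,282:345].tolist())
E
```

```text
back [0.9974 0.0716 0.546  0.2846] 4.11
front [0.9974 0.072  0.5338 0.4053] 4.13
left [ 0.0767 -0.9971  0.6168  0.3595] -85.6
170 [154, 172, 176, 175, 179, 185, 187, 185, 186, 189, 187, 187, 189, 189, 188, 185, 185, 185, 187, 187, 186, 186, 186, 188, 183, 176, 174, 182, 185, 186, 188, 191, 190, 179, 171, 178, 185, 186, 183, 184, 184, 186, 187, 184, 185, 187, 184, 185, 186, 187, 185, 187, 186, 186, 184, 184, 184, 181, 182, 185, 184, 183, 183]
180 [149, 173, 177, 178, 179, 185, 186, 188, 187, 187, 187, 188, 189, 188, 189, 188, 184, 185, 186, 188, 188, 187, 188, 187, 180, 171, 171, 180, 184, 184, 187, 188, 185, 177, 171, 182, 185, 185, 183, 184, 186, 186, 187, 185, 185, 185, 185, 186, 187, 189, 186, 188, 187, 184, 185, 184, 182, 181, 182, 185, 183, 184, 186]
190 [143, 158, 171, 172, 178, 186, 186, 187, 187, 188, 190, 187, 186, 188, 189, 186, 185, 186, 184, 187, 187, 185, 186, 186, 181, 174, 172, 181, 182, 185, 185, 188, 185, 177, 171, 180, 184, 186, 184, 182, 183, 186, 185, 186, 186, 183, 184, 186, 184, 187, 187, 186, 188, 185, 184, 185, 182, 183, 182, 185, 186, 183, 187]
200 [135, 152, 169, 174, 177, 182, 184, 187, 189, 188, 187, 188, 187, 185, 187, 187, 186, 184, 186, 187, 188, 185, 186, 187, 180, 169, 169, 179, 181, 185, 184, 187, 185, 177, 173, 181, 186, 183, 183, 185, 187, 186, 187, 184, 184, 185, 185, 184, 186, 189, 185, 188, 185, 185, 184, 182, 181, 183, 187, 184, 182, 183, 187]
```

>>> servo_tool([
  {"offset": [-0.0045, -0.008, 0.04], "dr": [0, 0, 0]},
  {"offset": [-0.0045, -0.008, 0.08], "dr": [0, 0, 0]},
  {"offset": [-0.0045, -0.008, 0.12], "dr": [0, 0, 0]},
  {"offset": [-0.0045, -0.008, 0.14], "dr": [0, 0, 0]},
  {"offset": [-0.0045, -0.008, 0.14], "dr": [0, 0, 0]},
  {"offset": [-0.0045, -0.008, 0.14], "dr": [0, 0, 0]},
])

```text
time_s: 9.02
position: [0.5255, 0.3685, 0.0673]
tcp_rot: [[0.998, 0.068, -0.002], [0.068, -0.998, -0.001], [-0.003, 0.001, -1.0]]
force: [1.4, 0.5, 0.2]
opening: 0.448
grasp_force: 0.0
```

>>> servo_tool([
  {"offset": [0, 0, 0.03], "dr": [0, 0, 0]},
  {"offset": [0, 0, 0.05], "dr": [0, 0, 0]},
  {"offset": [0, 0, 0.06], "dr": [0, 0, 0]},
  {"offset": [0, 0, 0.06], "dr": [0, 0, 0]},
  {"offset": [0, 0, 0.06], "dr": [0, 0, 0]},
])

```text
time_s: 9.43
position: [0.5269, 0.3704, 0.0096]
tcp_rot: [[0.998, 0.069, 0.002], [0.069, -0.998, 0.001], [0.002, -0.001, -1.0]]
force: [0.2, -0.0, 1.2]
opening: 0.448
grasp_force: 0.0
```

>>> servo_tool([
  {"offset": [0, 0, 0], "dr": [0, 0, 0]},
  {"offset": [0, 0, 0], "dr": [0, 0, 0]},
  {"offset": [0, 0, 0], "dr": [0, 0, 0]},
  {"offset": [0, 0, 0], "dr": [0, 0, 0]},
  {"offset": [0, 0, 0], "dr": [0, 0, 0]},
  {"offset": [0, 0, 0], "dr": [0, 0, 0]},
  {"offset": [0, 0, 0], "dr": [0, 0, 0]},
  {"offset": [0, 0, 0], "dr": [0, 0, 0]},
], gripper=1)

```text
time_s: 10.1
position: [0.5259, 0.3698, 0.0086]
tcp_rot: [[0.998, 0.07, 0.0], [0.07, -0.998, -0.001], [0.0, 0.001, -1.0]]
force: [-0.6, -3.0, 6.0]
opening: 0.11
grasp_force: 30.0
```

>>> servo_tool([
  {"offset": [0, 0, -0.03], "dr": [0, 0, 0]},
  {"offset": [0, 0, -0.06], "dr": [0, 0, 0]},
  {"offset": [0, 0, -0.09], "dr": [0, 0, 0]},
  {"offset": [-0.003, 0.03, -0.09], "dr": [0, 0, -2]},
  {"offset": [-0.006, 0.06, -0.09], "dr": [0, 0, -4]},
  {"offset": [-0.01, 0.1, -0.09], "dr": [0, 0, -7]},
  {"offset": [-0.014, 0.14, -0.09], "dr": [0, 0, -9]},
  {"offset": [-0.019, 0.18, -0.09], "dr": [0, 0, -11]},
  {"offset": [-0.023, 0.22, -0.09], "dr": [0, 0, -13]},
  {"offset": [-0.027, 0.26, -0.09], "dr": [0, 0, -15]},
  {"offset": [-0.031, 0.3, -0.09], "dr": [0, 0, -18]},
  {"offset": [-0.035, 0.33, -0.09], "dr": [0, 0, -20]},
  {"offset": [-0.038, 0.36, -0.09], "dr": [0, 0, -22]},
  {"offset": [-0.041, 0.385, -0.09], "dr": [0, 0, -24]},
  {"offset": [-0.0425, 0.4, -0.09], "dr": [0, 0, -24.2]},
  {"offset": [-0.0433, 0.408, -0.09], "dr": [0, 0, -24.2]},
  {"offset": [-0.0433, 0.4128, -0.09], "dr": [0, 0, -24.2]},
  {"offset": [-0.0433, 0.4128, -0.09], "dr": [0, 0, -24.2]},
  {"offset": [-0.0433, 0.4128, -0.09], "dr": [0, 0, -24.2]},
])

```text
time_s: 11.68
position: [0.5111, -0.0438, 0.0978]
tcp_rot: [[0.881, 0.473, -0.001], [0.473, -0.881, 0.001], [-0.0, -0.001, -1.0]]
force: [-0.2, 0.8, -2.7]
opening: 0.112
grasp_force: 30.0
```

```bash
python3 - <<'E'
from snap import *
s=bot.read_state();P=s['position'];R=s['tcp_rot'];print(s['time_s'],P,yaw(R),s['force'])
W=snap('wrist',7);snap('scene',7);snap('side',7);im=cv2.imread('pics/wrist7.png')
y=np.array([np.cos(a:=np.radians(-61.8)),np.sin(a)]);x=np.array([-y[1],y[0]])
C=np.array([.5612,-.1373]);B=lambda u,v,z:proj(W,(*(C+u*y+v*x),z),True).round(1)
print('front L corner',B(-.13,.13,.018),'apron edge L/R',B(-.002,.1,.025),B(-.002,-.1,.025),'stand top front',B(.03,.11,.058),B(.03,-.11,.058), 'bore',B(-.06,-.06,.018))
T=lambda a,b,z:proj(W,P+R@[b,a,z],True).round(1)
print('plate bL',T(.085,.09,.005),'bR',T(.085,-.09,.005),'hole',T(-.005,-.06,.005))
cv2.imwrite('pics/c8.png',cv2.resize(im[0:260,180:460],(700,650))[:600])
E
```

```text
11.6833 [ 0.51106975 -0.04380159  0.09781843] -61.789592315876995 [-0.16674361  0.78184776 -2.74237049]
front L corner [287.   42.4] apron edge L/R [450.   85.8] [425.1 304. ] stand top front [505.8  75.9] [464.4 329.4] bore [369.  267.5]
plate bL [466.5  94.5] bR [428.6 345.4] hole [310.3 321.5]
```

View pics/c8.png

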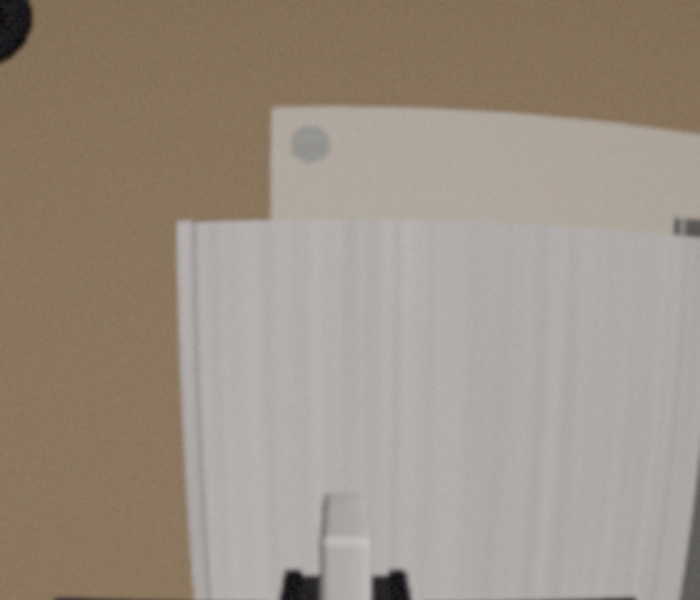

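>>> servo_tool([
  {"offset": [0, 0, 0.03], "dr": [0, 0, 0]},
  {"offset": [0, 0, 0.055], "dr": [0, 0, 0]},
  {"offset": [0, 0, 0.065], "dr": [0, 0, 0]},
  {"offset": [0, 0, 0.068], "dr": [0, 0, 0]},
  {"offset": [0, 0, 0.07], "dr": [0, 0, 0]},
  {"offset": [0, 0, 0.07], "dr": [0, 0, 0]},
  {"offset": [0, 0, 0.07], "dr": [0, 0, 0]},
])

```text
time_s: 12.42
position: [0.5121, -0.0447, 0.029]
tcp_rot: [[0.881, 0.473, 0.002], [0.473, -0.881, -0.001], [0.001, 0.001, -1.0]]
force: [-0.0, -0.6, -1.9]
opening: 0.11
grasp_force: 30.0
```

>>> servo_tool([
  {"offset": [0, 0, 0.0015], "dr": [0, 0, 0]},
  {"offset": [0, 0, 0.0025], "dr": [0, 0, 0]},
  {"offset": [0, 0, 0.0025], "dr": [0, 0, 0]},
  {"offset": [0, 0, 0.0025], "dr": [0, 0, 0]},
  {"offset": [0, 0, 0.0025], "dr": [0, 0, 0]},
])

```text
time_s: 12.83
position: [0.512, -0.0449, 0.0265]
tcp_rot: [[0.881, 0.473, 0.002], [0.473, -0.881, -0.001], [0.001, 0.001, -1.0]]
force: [0.2, 0.4, 6.9]
opening: 0.115
grasp_force: 30.0
```

>>> servo_tool([
  {"offset": [0, 0, -0.0006], "dr": [0, 0, 0]},
  {"offset": [0, 0.004, -0.0006], "dr": [0, 0, 0]},
  {"offset": [0, 0.008, -0.0006], "dr": [0, 0, 0]},
  {"offset": [0, 0.012, -0.0006], "dr": [0, 0, 0]},
  {"offset": [0, 0.016, -0.0006], "dr": [0, 0, 0]},
  {"offset": [0, 0.02, -0.0006], "dr": [0, 0, 0]},
  {"offset": [0, 0.024, -0.0006], "dr": [0, 0, 0]},
  {"offset": [0, 0.028, -0.0006], "dr": [0, 0, 0]},
  {"offset": [0, 0.028, -0.0006], "dr": [0, 0, 0]},
])

```text
time_s: 13.58
position: [0.5234, -0.0688, 0.0265]
tcp_rot: [[0.882, 0.472, -0.002], [0.472, -0.882, 0.001], [-0.001, -0.002, -1.0]]
force: [-1.9, 1.4, 6.5]
opening: 0.113
grasp_force: 30.0
```

>>> servo_tool([
  {"offset": [0, 0.003, 0], "dr": [0, 0, 0]},
  {"offset": [0, 0.006, 0], "dr": [0, 0, 0]},
  {"offset": [0, 0.009, 0], "dr": [0, 0, 0]},
  {"offset": [0, 0.012, 0], "dr": [0, 0, 0]},
  {"offset": [0, 0.015, 0], "dr": [0, 0, 0]},
  {"offset": [0, 0.018, 0], "dr": [0, 0, 0]},
  {"offset": [0, 0.018, 0], "dr": [0, 0, 0]},
  {"offset": [0, 0.018, 0], "dr": [0, 0, 0]},
])

```text
time_s: 14.25
position: [0.5317, -0.0844, 0.0265]
tcp_rot: [[0.881, 0.472, -0.003], [0.472, -0.881, 0.002], [-0.002, -0.003, -1.0]]
force: [-2.2, 3.1, 6.7]
opening: 0.11
grasp_force: 30.0
```

>>> servo_tool([
  {"offset": [0, 0.002, 0], "dr": [0, 0, 0]},
  {"offset": [0, 0.004, 0], "dr": [0, 0, 0]},
  {"offset": [0, 0.005, 0], "dr": [0, 0, 0]},
  {"offset": [0, 0.006, 0], "dr": [0, 0, 0]},
  {"offset": [0, 0.006, 0], "dr": [0, 0, 0]},
  {"offset": [0, 0.006, 0], "dr": [0, 0, 0]},
])

```text
time_s: 14.75
position: [0.5341, -0.0891, 0.0265]
tcp_rot: [[0.881, 0.472, -0.003], [0.472, -0.881, 0.002], [-0.002, -0.004, -1.0]]
force: [-2.3, 4.3, 6.9]
opening: 0.11
grasp_force: 30.0
```

>>> servo_tool([
  {"offset": [0.0005, 0.001, 0], "dr": [0, 0, 0]},
  {"offset": [0.001, 0.002, 0], "dr": [0, 0, 0]},
  {"offset": [0.001, 0.003, 0], "dr": [0, 0, 0]},
  {"offset": [0.001, 0.003, 0], "dr": [0, 0, 0]},
  {"offset": [0.001, 0.003, 0], "dr": [0, 0, 0]},
])

```text
time_s: 15.17
position: [0.5342, -0.0893, 0.0265]
tcp_rot: [[0.882, 0.472, -0.008], [0.472, -0.882, 0.005], [-0.004, -0.009, -1.0]]
force: [-4.4, 9.9, 10.3]
opening: 0.111
grasp_force: 30.1
```

>>> servo_tool([
  {"offset": [0, -0.001, 0.001], "dr": [0, 0, 0]},
  {"offset": [0, -0.0015, 0.002], "dr": [0, 0, 0]},
  {"offset": [0, -0.0015, 0.003], "dr": [0, 0, 0]},
  {"offset": [0, -0.0015, 0.003], "dr": [0, 0, 0]},
  {"offset": [0, -0.0015, 0.003], "dr": [0, 0, 0]},
  {"offset": [0, -0.0015, 0.003], "dr": [0, 0, 0]},
])

```text
time_s: 15.67
position: [0.5343, -0.0893, 0.0264]
tcp_rot: [[0.881, 0.472, -0.005], [0.472, -0.881, 0.003], [-0.003, -0.005, -1.0]]
force: [-9.5, 7.2, 30.3]
opening: 0.112
grasp_force: 30.0
```

```bash
python3 - <<'E'
from snap import *
s=bot.read_state();P=s['position'];R=s['tcp_rot'];print(s['time_s'],P,yaw(R),s['force'],R[:,2])
S=snap('scene',8);D=snap('side',8)
for n,c in(('scene',S),('side',D)):
    h=P+R@[-.06,-.005,0]
    g=cv2.cvtColor(cv2.imread(f'pics/{n}8.png'),cv2.COLOR_BGR2GRAY)
    p=proj(c,(h[0],h[1],.021));q=proj(c,(.48,-.1128,.018));print(n,'hole',p.round(1),'bore',q.round(1))
    x,y=q.astype(int);print(g[y-10:y+11,x-13:x+14])
b=[cv2.imread(f'pics/side{k}.png').astype(int)[255:310,340:395] for k in(5,8)]
print('pin moved px',(abs(b[0]-b[1]).sum(2)>60).sum())
E
```

```text
15.6667 [ 0.53426961 -0.08927352  0.02639416] -61.810355706284724 [-9.46724821  7.22792282 30.28205068] [-0.00543058  0.00305538 -0.99998059]
scene hole [270.8 241.1] bore [271.3 242.1]
[[161 163 167 168 167 166 167 168 167 168 168 169 170 143  56  35  40  40
   41  40  39  42  84 114  65  41  40]
 [162 163 168 167 166 166 167 166 167 167 167 168 172 174  68  33  40  44
   44  45  44  44  48  54  45  44  45]
 [161 162 170 170 170 169 170 171 171 170 170 170 175 178  68  26  36  39
   38  39  39  37  37  37  38  39  40]
 [161 163 170 171 171 170 171 171 171 170 171 172 176 180  69  24  38  40
   39  39  40  40  39  39  40  39  40]
 [161 164 170 171 171 171 171 172 172 171 172 173 178 182  69  22  34  39
   37  38  38  38  38  39  38  39  38]
 [161 168 171 172 172 172 172 172 172 172 173 173 178 181  69  14  17  20
   20  19  20  20  21  20  23  22  20]
 [161 169 171 171 171 170 171 170 170 172 172 175 176 175  75  16  13  17
   20  29  20  18  20  18  19  19  17]
 [161 171 172 172 171 171 171 171 174 190 189 205 185 169 121  42  15  30
   44  68  34  22  19  20  20  20  21]
 [164 172 
[... 3192 characters left out ...]
 234]
 [195 179 205 220 235 237 235 235 234 237 238 238 233 234 235 235 234 232
  233 233 233 234 235 233 233 235 235]
 [228 218 195 189 206 220 234 237 237 235 235 234 233 235 235 233 233 234
  233 234 234 235 235 236 235 233 233]
 [228 230 229 216 195 188 204 223 233 238 235 234 234 234 234 234 232 233
  234 235 234 235 234 233 234 234 234]
 [230 227 227 230 228 219 194 190 201 219 231 235 233 234 235 234 233 233
  235 235 233 236 234 234 235 232 233]
 [228 226 230 227 230 229 228 218 192 176 195 224 237 234 234 234 235 235
  234 235 233 233 233 235 235 234 231]
 [227 229 227 228 230 228 229 229 228 208 186 180 210 227 237 237 235 235
  235 235 233 234 235 234 234 234 235]]
pin moved px 34
```

The side view shows the dark bore centred in the plate's hole to within about a pixel. I'll ease the push a little and settle, then check the pin region.

>>> servo_tool([
  {"offset": [0, 0, -0.001], "dr": [0, 0, 0]},
  {"offset": [0, 0, -0.001], "dr": [0, 0, 0]},
  {"offset": [0, 0, -0.001], "dr": [0, 0, 0]},
  {"offset": [0, 0, -0.001], "dr": [0, 0, 0]},
  {"offset": [0, 0, -0.001], "dr": [0, 0, 0]},
  {"offset": [0, 0, -0.001], "dr": [0, 0, 0]},
])

```text
time_s: 16.27
position: [0.5343, -0.0893, 0.0264]
tcp_rot: [[0.881, 0.472, -0.006], [0.472, -0.881, 0.003], [-0.003, -0.006, -1.0]]
force: [-8.2, 7.4, 23.4]
opening: 0.113
grasp_force: 30.0
```

```bash
python3 - <<'E'
from snap import *
s=bot.read_state();print(s['time_s'],s['position'],s['force'],np.abs(s['qvel']).max())
snap('side',9)
I=[cv2.imread(f'pics/side{k}.png').astype(int) for k in(0,5,9)]
for i,j in((1,2),(0,1),(0,2)):
    d=(abs(I[i]-I[j]).sum(2)>60)[255:310,340:395];q=np.argwhere(d)[:,::-1]+[340,255];print(i,j,len(q),q.min(0),q.max(0),q.mean(0))
E
```

```text
16.2667 [ 0.53428093 -0.08925726  0.02642701] [-8.24456499  7.38067849 23.43811586] 0.09631850169747969
1 2 33 [340 255] [352 285] [345.45454545 271.57575758]
0 1 154 [340 262] [369 301] [362.45454545 290.44805195]
0 2 251 [340 255] [372 301] [357.35059761 281.70119522]
```

```bash
python3 -c "
from rig import ticket
print(ticket.hand_in())"
```

```text
the job is handed in; nothing more can be done
None
```

I parked the pin in the notch and slid the plate home under the apron. It is still held down with about 23 N, and the job was handed in at about 16 s; no verdict came back. The side view shows the bore centred in the plate's hole. I had no direct reading of the apron angle.

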